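# Complete the round tub of green underglaze bottles

## Task

The round grey tub holds five green-capped underglaze bottles in a honeycomb with two places still empty. Take the two loose green-capped bottles from the table and stand one in each empty place, upright on the tub's floor, keeping them upright on the way. Leave the red-capped bottle where it stands.

Things in the scene. Friction and masses are not known exactly. Their poses are not given: they have to be found in the camera images.
- bottle_a_mid (a point): First loose green-capped bottle, upright on the table, 110 mm tall, 80-170 g: white body 40 mm in diameter with a green band, 56 mm high; shoulder sloping in up to 67 mm; ribbed green cap 24 mm in diameter, 71 to 110 mm above the foot. Point: on the axis half-way up, 55 mm above the foot, z up; the cap's middle is 36 mm above it. Hold by the cap: in the tub there is no room for fingers round the body.
- bottle_b_mid (a point): Second loose green-capped bottle, the same as the first in every way; the point is likewise half-way up, 55 mm above its foot.
- bottle_red_mid (a point): Bottle of the same shape and size with a red cap and a red band, standing near the green ones; not to be moved. The point is half-way up, 55 mm above its foot.
- tub: Grey round tub fixed to the table, outside 168 mm across, 40 mm high, wall 4, floor 6 mm thick. Origin: centre of its underside, z up. Honeycomb of 7 places 50 mm apart, one central; 5 hold firm bottles like the loose green ones (tops 116 mm above the table). Empty: the two opposite places at x = +50 and x = -50 mm, y = 0 in its frame, each with 10 mm of free room to the neighbours and the wall.

How it is judged:
By the outcome, as a careful person would: the job done as asked, in the order asked, and still so for the second after the job is handed in, with the robot touching nothing.
It also fails if it takes over 56 s, if anything falls off the work surface, if the arm or the gripper's body presses on something with over 40 N, if the wrist force passes 120 N, or if a joint passes its speed limit or range.

## Robot

A 6-joint arm with a two-finger parallel gripper is mounted at the origin on a cart in front of the work surface, level with it; the furniture and walls round the work are solid. World frame = base frame: x ahead of the robot, y to its left, z up, the work surface at z = 0. Lengths are in m, angles in rad, forces in N, time in s.
With the tool pointing down it reaches from about 0.425 to 0.95 m from the base axis. Payload 3.5 kg.
Tool frame: the origin (TCP) lies midway between the tips of the shut fingers; the grasp point (between the pads) lies 19 mm behind it; z points along the fingers, y is the line along which they close (so a half turn about z gives the same grasp; the last joint's range is limited). The gripper opens to 85 mm and grips with 20 to 120 N. Pads are 22 mm wide; open, the fingers measure 114 mm over their backs; the gripper's body (76 mm by 85 mm) begins 54 mm behind the grasp point. The pads swing forward as they close: fully open they stand 13 mm farther back than shut.
Start: joints at [1.023, 0.286, 1.577, -0, 1.279, -0.15], TCP at [0.261, 0.622, 0.231] pointing down, gripper open.
Joint ranges: [-2.77, 2.77], [-0.9, 2.22], [0.21, 2.48], [-1.53, 4.67], [0.24, 2.81], [-2.84, 2.84]. Speed limits (rad/s): [2.79, 2.79, 3.14, 3.14, 3.14, 3.14].

## Interface

Orientations are given as [roll, pitch, yaw] about the fixed x, y, z axes, in that order (R = Rz(yaw) Ry(pitch) Rx(roll)).
In Python, from rig import env, cams, ticket, models gives the robot as it stands.
- The arm moves only by the tool jog_arm, never from a script. Its argument "series" is a list of rows, each a list of 3 entries, a list of its own where there are three numbers: the shift along the tool's x, y, z normalised to -1 to 1, where 1 is 60 cm, then the turn, a rotation vector about the tool's x, y, z normalised to -1 to 1, where 1 is 90 degrees, then the closure, from 0 (fully open) to 1 (shut). A call has 1 to 8 rows; each row is the pose to reach, as a shift and turn from the pose commanded when the call began, along the tool's axes at that moment; what a row does not reach only later rows make up. A row lasts 1/8 s, in which the tool goes at most 62.5 mm and 10.7 degrees, less where a joint would pass 70% of its speed; a pose out of reach is approached as far as the arm can. A call with a number of a shift or a turn outside -1 to 1 is refused whole. A call with a gripper value outside its range is refused whole. The fingers move at their own pace and stop on an object; the grip force is fixed at half the most. Time passes only in rows, so rows that repeat a pose let the fingers close. It gives the time, the measured TCP pose, the force, the opening and the grip force at its end, in the units of the state.
- env.observe(): the state, without advancing time (a new reading comes with each control period).
- cams.camera(name): name is "scene" or "top" or "wrist"; returns the picture (384x512x3 uint8, red, green, blue); there is no depth.
- cams.camera_info(name): a dict with "fx", "fy", "cx", "cy" (pixels), "k1" (the pictures are not rectified: a ray, as slopes to the right and down, at radius r is drawn at 1 + k1 r^2 times it, then the intrinsics apply), "R" (3x3) and "t" (3): a world point X has camera coordinates R X + t. Camera axes: x right, y down, z forward; pixel columns grow to the right and rows downward; lengths in m; the calibration is good to about 2 mm. A picture is of the moment at which its call begins: read the wrist's pose just before it. camera_info takes no time and is no camera call; for the wrist camera it gives the pose at the moment of the call.
- ticket.hand_in(): hands the job in; it is judged then, once.
Trained networks look in the newest picture that a camera, given by its name, has taken for a name from the list of things; names that differ only in an ending like _2 or _b are one class to them, and where a whole thing is asked for, a point or a joint stands for the part that bears it (a point fixed in the world has none). Each returns a list of dicts, best first, with "p" (0 to 1); they miss things now and then, are a little off and sometimes report something else, mostly with a low value. They report only what shows in the picture. A call takes as long as a camera call.
- models.regions_of(camera, name): "region" (384x512 bool, what is visible of it) and "bbox" ([left, top, width, height] in pixels, round what is visible of it).
- models.landmark_of(camera, name): "pixel" ([column, row] in pixels: a listed point, or the origin of a listed thing).
The state is a dict: "t": time; "joint_positions": joint angles; "qd": joint speeds; "effort": joint torques, N m; "ee_pos": TCP position; "ee_rot": TCP orientation; "ft_force": force on the tool from outside, world axes, zero at the start; "ft_torque": the same for the moment, N m; "grip_width": opening from 0.0 (shut) to 1.0 (fully open); "grasp_force": force on a finger pad.
Only numpy, scipy, OpenCV 4.12 (cv2) and the standard library are available. Lean on these libraries where they do the work, as an engineer would, in place of code of your own. Each camera call takes 0.05 s, during which the arm holds its last target. There are 200 camera calls.

## Working session

There is one attempt and no reset: what is moved stays moved. The work goes in short steps, Python scripts to look and compute and a tool call to move; the robot and the scene stay as the last step left them, time stands still between calls to the robot, and variables do not carry over. Pictures are saved under pics/ and viewed, at most 10 in all, crops included, and the job is handed in when it is done.

Besides the shell and the picture viewer there is one more tool, called after "Call:" by a JSON object that holds its "api" and its "payload", one argument or row to a line. jog_arm: Moves the arm, as the interface text tells. Its arguments: {"type":"object","properties":{"series":{"type":"array"}},"required":["series"]}

```bash
mkdir -p pics
cat > h.py <<'E'
import numpy as np, cv2
from scipy.spatial.transform import Rotation as Ro
from scipy.optimize import least_squares
from rig import env, cams, ticket, models
def ray(c,uv):
    K=np.array([[c['fx'],0,c['cx']],[0,c['fy'],c['cy']],[0,0,1.]])
    p=cv2.undistortPoints(np.array([[uv]],float),K,np.array([c['k1'],0,0,0,0.]))[0,0]
    R=np.array(c['R']);t=np.array(c['t'])
    d=R.T@np.array([p[0],p[1],1]);return -R.T@t,d/np.linalg.norm(d)
def proj(c,X):
    K=np.array([[c['fx'],0,c['cx']],[0,c['fy'],c['cy']],[0,0,1.]])
    return cv2.projectPoints(np.array([X],float),cv2.Rodrigues(np.array(c['R']))[0],np.array(c['t'],float),K,np.array([c['k1'],0,0,0,0.]))[0][0,0]
def atz(c,uv,z):
    o,d=ray(c,uv);return o+d*(z-o[2])/d[2]
def tri(obs):
    A=0;b=0
    for c,uv in obs:
        o,d=ray(c,uv);P=np.eye(3)-np.outer(d,d);A=A+P;b=b+P@o
    return np.linalg.solve(A,b)
def snap(n,f=None):
    c=cams.camera_info(n);im=cams.camera(n)
    if f: cv2.imwrite('pics/'+f,im[:,:,::-1])
    return c,im
E
python3 - <<'E'
from h import *
np.set_printoptions(precision=4,suppress=True)
ims=[]
for n in ['scene','top','wrist']:
    c,im=snap(n);ims.append(im)
    for k in ['bottle_a_mid','bottle_red_mid','tub']:
        for d in models.landmark_of(n,k)[:5]:
            print(n,k,round(d['p'],2),np.round(d['pixel'],1),atz(c,d['pixel'],0 if k=='tub' else .055))
cv2.imwrite('pics/all.png',cv2.resize(np.vstack([np.hstack(ims[:2]),np.hstack([ims[2],ims[2]*0])]),(800,600))[:,:,::-1])
s=env.observe();print(s['ee_pos'],s['ee_rot'],s['t'],s['grip_width'])
E
```

```text
scene bottle_red_mid 0.59 [196.4 162.1] [0.4711 0.3468 0.055 ]
scene tub 0.61 [334.2 266.8] [ 0.5447 -0.0644  0.    ]
top bottle_a_mid 0.74 [220. 234.] [0.4484 0.234  0.055 ]
top bottle_red_mid 0.72 [165.3 221.6] [0.477  0.3566 0.055 ]
top tub 0.57 [349.  191.6] [ 0.5494 -0.0686  0.    ]
top tub 0.51 [218.4 236.8] [0.4443 0.2434 0.    ]
[0.2615 0.6223 0.2314] [ 3.1416 -0.      2.7438] 0.6 0.9974064775580826
```

View pics/all.png

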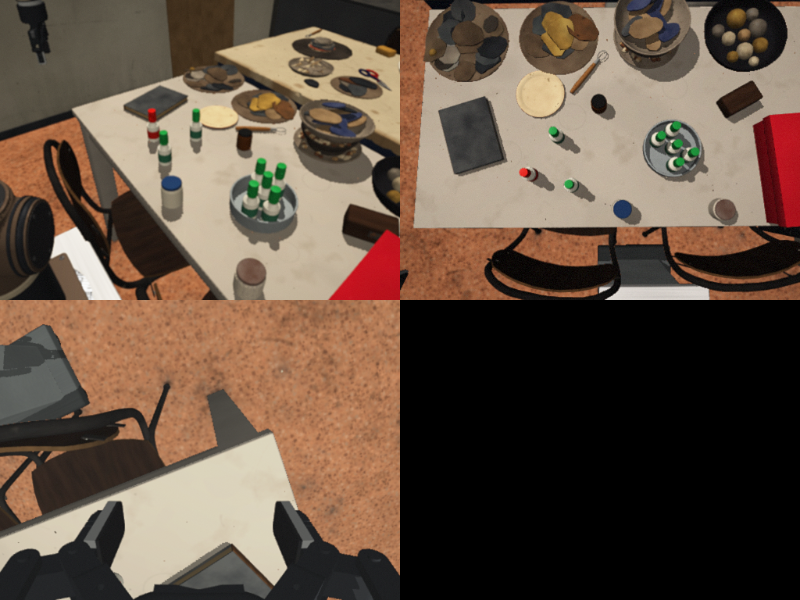

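The scene shows the red bottle at about (193,165), two loose greens at about (211,190) and (251,163), and the tub with five caps at about (338,250). In the top view the greens are at about (198,170) and (219,237), the red at (163,222) and the tub at (349,190). The networks agree with this for the bottles they found.

```bash
cat >> h.py <<'E'
def caps(im,mn=25,hue=(50,85)):
    hsv=cv2.cvtColor(im,cv2.COLOR_RGB2HSV)
    m=cv2.inRange(hsv,(hue[0],140,60),(hue[1],255,255))
    n,l,s,ce=cv2.connectedComponentsWithStats(m)
    return [(ce[i],s[i]) for i in range(1,n) if s[i][4]>=mn]
E
python3 - <<'E'
from h import *
np.set_printoptions(precision=4,suppress=True)
C={}
for n in ['scene','top']:
    c,im=snap(n);L=caps(im);C[n]=(c,L,im)
    print(n)
    for ce,s in L: print(ce.round(1),s,atz(c,ce,.1))
cs,Ls,a=C['scene'];ct,Lt,b=C['top']
for ce,s in Lt:
    for c2,s2 in Ls:
        X=tri([(cs,c2),(ct,ce)]);r=np.linalg.norm(proj(cs,X)-c2)+np.linalg.norm(proj(ct,X)-ce)
        if r<4 and .05<X[2]<.15: print(ce.round(0),c2.round(0),X,round(r,1))
print('top cam',-np.array(ct['R']).T@ct['t'])
v=np.hstack([cv2.resize(a[180:310,280:410],(400,400)),cv2.resize(b[140:240,299:399],(400,400))])
cv2.imwrite('pics/tub.png',v[:,:,::-1])
E
```

```text
scene
[250.5 147.2] [247 140   8  16 114] [0.5782 0.2679 0.1   ]
[208.9 175.8] [204 168  10  17 149] [0.4349 0.2253 0.1   ]
[343.3 232.4] [328 203  33  58 673] [ 0.5434 -0.069   0.1   ]
[358.7 218.6] [353 209  13  20 196] [ 0.5959 -0.0598  0.1   ]
[323.4 241.4] [317 231  14  22 237] [ 0.497  -0.0641  0.1   ]
top
[352.9 160.4] [346 155  14  11 108] [ 0.6029 -0.058   0.1   ]
[195.6 167.3] [191 163  10  10  84] [0.5906 0.283  0.1   ]
[334.2 172.9] [328 168  13  11 103] [ 0.5756 -0.0165  0.1   ]
[355.1 183.5] [348 178  14  13 109] [ 0.552  -0.0606  0.1   ]
[376.1 194. ] [369 189  14  12 114] [ 0.5288 -0.1047  0.1   ]
[357.  206.7] [350 201  15  12 120] [ 0.5018 -0.0628  0.1   ]
[215.8 235.4] [211 231  11  10  88] [0.4434 0.2383 0.1   ]
[353. 160.] [359. 219.] [ 0.6024 -0.0577  0.0955] 1.9
[196. 167.] [250. 147.] [0.5929 0.2858 0.0857] 0.8
[355. 184.] [343. 232.] [ 0.5533 -0.0627  0.0897] 0.6
[357. 207.] [323. 241.] [ 0.501  -0.0626  0.0966] 1.5
[216. 235.] [209. 176.] [0.4436 0.2399 0.0878] 0.4
top cam [0.4067 0.1414 0.9626]
```

View pics/tub.png

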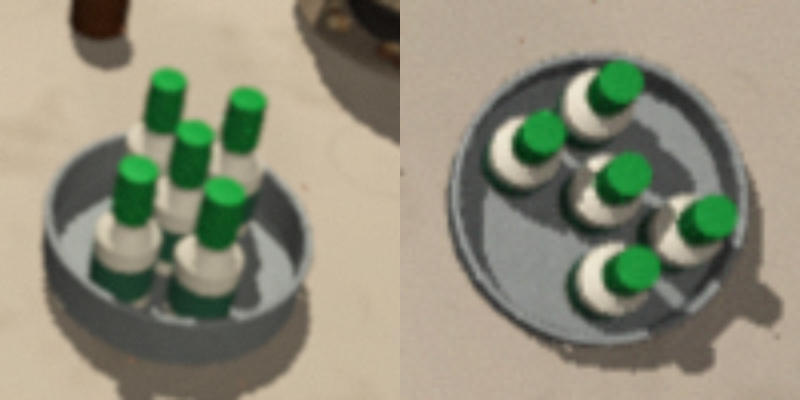

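```bash
cat >> h.py <<'E'
def go(target,yaw):
    s=env.observe();R0=Ro.from_euler('xyz',s['ee_rot']);R1=Ro.from_euler('xyz',[np.pi,0,np.radians(yaw)])
    sh=R0.inv().apply(np.array(target)-s['ee_pos'])/.6
    print('shift',sh.round(4),'turn',((R0.inv()*R1).as_rotvec()/(np.pi/2)).round(4))
E
python3 -c "
from h import *
go([.444,.240,.23],32)"
```

```text
shift [-0.5273 -0.4695  0.0023] turn [ 0.     -0.      1.3912]
```

Call:
{"api": "jog_arm", "payload": {
  "series": [
    [[-0.527,-0.47,0.002],[0,0,0.94],0.35],
    [[-0.527,-0.47,0.002],[0,0,0.94],0.35],
    [[-0.527,-0.47,0.002],[0,0,0.94],0.35],
    [[-0.527,-0.47,0.002],[0,0,0.94],0.35],
    [[-0.527,-0.47,0.002],[0,0,0.94],0.35],
    [[-0.527,-0.47,0.002],[0,0,0.94],0.35],
    [[-0.527,-0.47,0.002],[0,0,0.94],0.35],
    [[-0.527,-0.47,0.002],[0,0,0.94],0.35]
  ]
}}

```text
t: 1.7
ee_pos: [0.4452, 0.237, 0.2305]
ee_rot: [3.141, -0.0, 1.256]
ft_force: [-0.9, -0.1, 0.2]
grip_width: 0.65
grasp_force: 0.0
```

Call:
{"api": "jog_arm", "payload": {
  "series": [
    [[0,0,0],[0,0,0.45],0.35],
    [[0,0,0],[0,0,0.45],0.35],
    [[0,0,0],[0,0,0.45],0.35],
    [[0,0,0],[0,0,0.45],0.35],
    [[0,0,0],[0,0,0.45],0.35],
    [[0,0,0],[0,0,0.45],0.35]
  ]
}}

```text
t: 2.45
ee_pos: [0.4437, 0.2398, 0.2302]
ee_rot: [3.142, -0.0, 0.562]
ft_force: [-0.1, -0.2, -0.1]
grip_width: 0.651
grasp_force: 0.0
```

```bash
cat > look.py <<'E'
from h import *
import sys
np.set_printoptions(precision=4,suppress=True)
s=env.observe();print(s['t'],s['ee_pos'],s['ee_rot'],s['grip_width'],s['grasp_force'],s['ft_force'])
c,im=snap('wrist',sys.argv[1])
for ce,q in caps(im): print(ce.round(1),q,atz(c,ce,.1))
for d in models.landmark_of('wrist','bottle_a_mid')[:3]: print(d['p'],d['pixel'],atz(c,d['pixel'],.055))
E
python3 look.py w1.png
```

```text
2.45 [0.4437 0.2398 0.2302] [ 3.1415 -0.0001  0.5625] 0.6510181861208125 0.0 [-0.08   -0.1752 -0.1486]
[314.9   0.5] [308   0  14   3  28] [0.5848 0.275  0.1   ]
[256.1 178.5] [242 160  29  37 820] [0.4461 0.2384 0.1   ]
[510.2 276.1] [509 270   3  13  29] [ 0.4968 -0.0321  0.1   ]
0.92 [256.4, 166.6] [0.4452 0.2371 0.055 ]
```

View pics/w1.png

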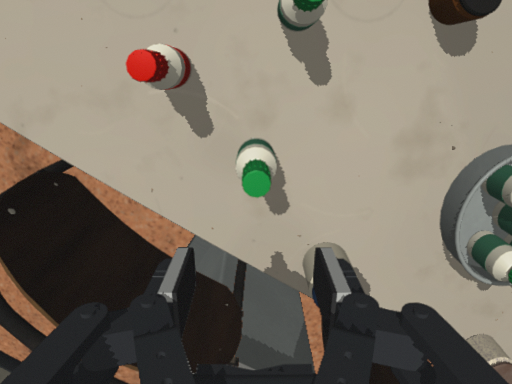

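The wrist view shows the cap of bottle A at (256,178), centred between the fingers' columns. Red is well clear at (145,66). Descending.

```bash
python3 -c "
from h import *
go([.445,.2385,.073],32)"
```

```text
shift [0.0006 0.003  0.2619] turn [ 0.    -0.     0.002]
```

Call:
{"api": "jog_arm", "payload": {
  "series": [
    [[0.001,0.003,0.08],[0,0,0],0.35],
    [[0.001,0.003,0.16],[0,0,0],0.35],
    [[0.001,0.003,0.22],[0,0,0],0.35],
    [[0.001,0.003,0.262],[0,0,0],0.35],
    [[0.001,0.003,0.262],[0,0,0],0.35],
    [[0.001,0.003,0.262],[0,0,0],1],
    [[0.001,0.003,0.262],[0,0,0],1],
    [[0.001,0.003,0.262],[0,0,0],1]
  ]
}}

```text
t: 3.55
ee_pos: [0.4466, 0.2392, 0.0748]
ee_rot: [3.141, -0.004, 0.561]
ft_force: [-0.8, -0.0, 4.9]
grip_width: 0.27
grasp_force: 58.7
```

Call:
{"api": "jog_arm", "payload": {
  "series": [
    [[0,0,0],[0,0,0],1],
    [[0,0,0],[0,0,0],1],
    [[0,0,0],[0,0,0],1],
    [[0,0,0],[0,0,0],1],
    [[0,0,-0.05],[0,0,0],1],
    [[0,0,-0.13],[0,0,0],1],
    [[0,0,-0.21],[0,0,0],1],
    [[0,0,-0.26],[0,0,0],1]
  ]
}}

```text
t: 4.55
ee_pos: [0.4455, 0.2387, 0.2313]
ee_rot: [3.141, -0.002, 0.561]
ft_force: [0.1, 0.6, -1.6]
grip_width: 0.265
grasp_force: 58.8
```

```bash
python3 look.py w2.png; python3 -c "
from h import *
go([.5255,-.019,.235],32)"
```

```text
4.55 [0.4455 0.2387 0.2313] [ 3.1407 -0.0025  0.5605] 0.26535200912145696 58.84182035923004 [ 0.1394  0.5789 -1.5979]
[311.2   1.3] [301   0  20   5  65] [0.5854 0.2756 0.1   ]
[254.3 288.9] [ 225  241   59   93 4484] [0.3546 0.1802 0.1   ]
[510.2 278.2] [509 272   3  13  31] [ 0.4965 -0.0365  0.1   ]
0.95 [254.0, 245.4] [0.3738 0.1925 0.055 ]
shift [-0.1181  0.434  -0.0033] turn [ 0.0015 -0.005   0.0013]
```

View pics/w2.png

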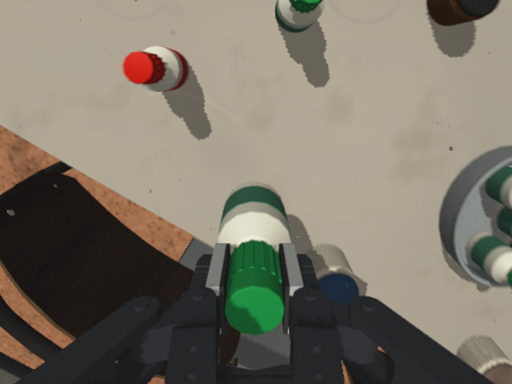

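Bottle A is held by the cap, upright between the pads at (254,289). Going above the near empty place.

Call:
{"api": "jog_arm", "payload": {
  "series": [
    [[-0.02,0.08,-0.003],[0,0,0],1],
    [[-0.05,0.17,-0.003],[0,0,0],1],
    [[-0.07,0.26,-0.003],[0,0,0],1],
    [[-0.095,0.35,-0.003],[0,0,0],1],
    [[-0.11,0.41,-0.003],[0,0,0],1],
    [[-0.118,0.434,-0.003],[0,-0.003,0],1],
    [[-0.118,0.434,-0.003],[0,-0.003,0],1],
    [[-0.118,0.434,-0.003],[0,-0.003,0],1]
  ]
}}

```text
t: 5.65
ee_pos: [0.523, -0.0183, 0.2299]
ee_rot: [-3.14, 0.005, 0.562]
ft_force: [0.2, 0.3, -1.8]
grip_width: 0.268
grasp_force: 59.1
```

```bash
python3 look.py w3.png
python3 - <<'E'
from h import *
# tub from all views: caps of the five at cap-mid height, landmark of tub
for n in ['wrist','top','scene']:
    c,im=snap(n)
    for d in models.landmark_of(n,'tub')[:2]: print(n,d['p'],atz(c,d['pixel'],0))
E
```

```text
5.65 [ 0.523  -0.0183  0.2299] [-3.14    0.0055  0.5615] 0.26813502452984384 59.06606376171112 [ 0.2411  0.2741 -1.7999]
[284.8 125.5] [269 108  33  36 859] [ 0.5743 -0.0157  0.1   ]
[347.4 124.4] [328 108  39  35 985] [ 0.6021 -0.0576  0.1   ]
[313.7 176.8] [298 158  34  38 929] [ 0.5517 -0.0599  0.1   ]
[339.3 223.1] [323 203  34  41 958] [ 0.5292 -0.1039  0.1   ]
[291.4 222.3] [284 205  14  36 241] [ 0.5074 -0.0676  0.1   ]
[254.5 289.1] [ 225  241   59   94 4449] [ 0.4312 -0.0772  0.1   ]
0.82 [252.8, 248.5] [ 0.4464 -0.0656  0.055 ]
wrist 0.64 [ 0.5554095  -0.06257779  0.        ]
top 0.57 [ 0.55468041 -0.07052735  0.        ]
scene 0.79 [ 0.54791525 -0.05781667  0.        ]
```

View pics/w3.png

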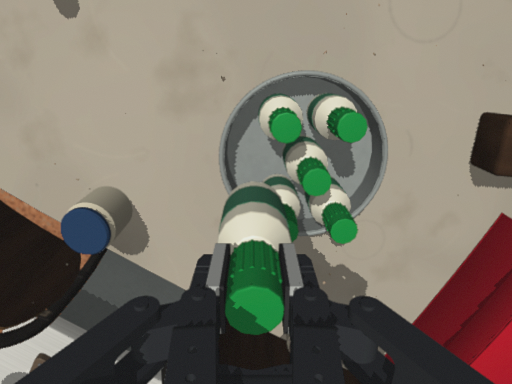

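The wrist view shows tub caps at (285,125), (347,124), (314,177), (339,223) and (291,222), with the held bottle over the near empty place. Projected positions agree with the top view, so I'm lowering.

```bash
python3 -c "
from h import *
go([.525,-.0185,.083],32)"
```

```text
shift [3.700e-03 2.000e-04 2.465e-01] turn [0.0001 0.0029 0.0016]
```

Call:
{"api": "jog_arm", "payload": {
  "series": [
    [[0.003,0,0.03],[0,0.003,0],1],
    [[0.003,0,0.08],[0,0.003,0],1],
    [[0.003,0,0.13],[0,0.003,0],1],
    [[0.003,0,0.17],[0,0.003,0],1],
    [[0.003,0,0.21],[0,0.003,0],1],
    [[0.003,0,0.23],[0,0.003,0],1],
    [[0.003,0,0.235],[0,0.003,0],1],
    [[0.003,0,0.235],[0,0.003,0],1]
  ]
}}

```text
t: 7.05
ee_pos: [0.5252, -0.0191, 0.0905]
ee_rot: [3.141, -0.001, 0.56]
ft_force: [0.3, -0.3, -0.8]
grip_width: 0.263
grasp_force: 59.1
```

Run:
```python
from h import *
_,a=snap('scene');_,b=snap('top')
v=np.hstack([cv2.resize(a[160:310,270:420],(400,400)),cv2.resize(b[130:250,289:409],(400,400))])
cv2.imwrite('pics/tub2.png',v[:,:,::-1])
s=env.observe();print(s['ee_pos'],s['ft_force'])
```

```text
[ 0.52542527 -0.01915198  0.09086851] [-0.28791496 -0.49917831 -1.62848356]
```

View pics/tub2.png

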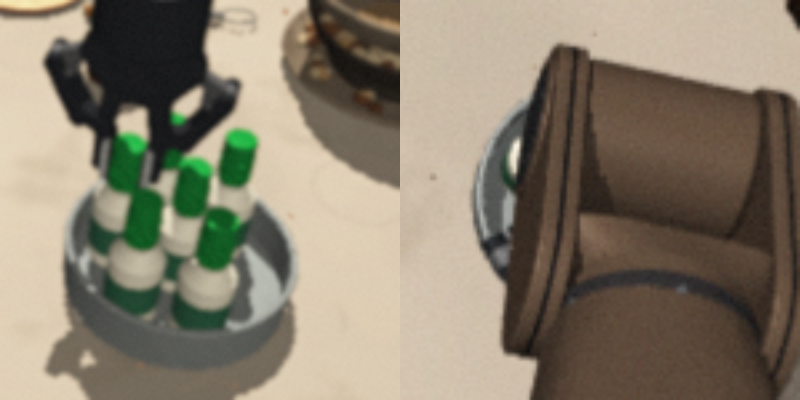

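The bottle sits inside the tub in its gap (scene crop, cap at (128,160)), with no contact force yet. I'll lower it the last few millimetres gently.

Call:
{"api": "jog_arm", "payload": {
  "series": [
    [[0,0,0.006],[0,0,0],1],
    [[0,0,0.01],[0,0,0],1],
    [[0,0,0.013],[0,0,0],1],
    [[0,0,0.013],[0,0,0],1]
  ]
}}

```text
t: 7.65
ee_pos: [0.5244, -0.0189, 0.0817]
ee_rot: [-3.141, 0.0, 0.56]
ft_force: [0.3, 1.0, -2.0]
grip_width: 0.261
grasp_force: 59.1
```

Call:
{"api": "jog_arm", "payload": {
  "series": [
    [[0,0,0.002],[0,0,0],1],
    [[0,0,0.004],[0,0,0],1],
    [[0,0,0.004],[0,0,0],1]
  ]
}}

```text
t: 8.02
ee_pos: [0.525, -0.019, 0.0809]
ee_rot: [-3.142, -0.0, 0.56]
ft_force: [-3.1, 0.8, 5.7]
grip_width: 0.265
grasp_force: 59.9
```

Contact with the floor. Releasing a little, then rising.

Call:
{"api": "jog_arm", "payload": {
  "series": [
    [[0,0,0],[0,0,0],0.58],
    [[0,0,0],[0,0,0],0.58],
    [[0,0,0],[0,0,0],0.58],
    [[0,0,-0.04],[0,0,0],0.58],
    [[0,0,-0.1],[0,0,0],0.58],
    [[0,0,-0.18],[0,0,0],0.58],
    [[0,0,-0.25],[0,0,0],0.58],
    [[0,0,-0.25],[0,0,0],0.4]
  ]
}}

```text
t: 9.02
ee_pos: [0.527, -0.0195, 0.2343]
ee_rot: [3.135, -0.006, 0.561]
ft_force: [-1.5, 0.5, -0.6]
grip_width: 0.597
grasp_force: 0.0
```

```bash
python3 look.py w4.png; python3 -c "
from h import *
go([.594,.285,.23],32)"
```

```text
9.025 [ 0.527  -0.0195  0.2343] [ 3.1351 -0.0064  0.5605] 0.5966004617888835 0.0 [-1.4552  0.5026 -0.6089]
[278.4 130.3] [264 113  31  34 796] [ 0.5739 -0.0155  0.1   ]
[339.2 128.9] [321 113  37  34 896] [ 0.6016 -0.0571  0.1   ]
[306.9 180.3] [291 162  34  37 871] [ 0.5513 -0.0596  0.1   ]
[250.5 184.3] [237 166  29  37 831] [ 0.5227 -0.0206  0.1   ]
[277.3 226.6] [264 207  29  39 863] [ 0.5018 -0.0619  0.1   ]
[332.5 225.5] [317 207  33  38 894] [ 0.5288 -0.1035  0.1   ]
0.78 [251.0, 172.6] [ 0.5212 -0.022   0.055 ]
shift [ 0.3674 -0.3676 -0.0009] turn [ 0.0001 -0.0001  0.0012]
```

View pics/w4.png

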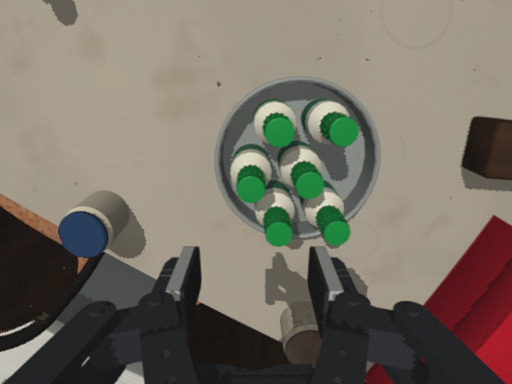

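Bottle A stands upright in its place (cap at (250,184)), in line with the others. The remaining gap is at the right of the tub, about (355,180). Off to bottle B.

Call:
{"api": "jog_arm", "payload": {
  "series": [
    [[0.06,-0.06,0],[0,0,0],0.35],
    [[0.13,-0.13,0],[0,0,0],0.35],
    [[0.2,-0.2,0],[0,0,0],0.35],
    [[0.27,-0.27,0],[0,0,0],0.35],
    [[0.33,-0.33,0],[0,0,0],0.35],
    [[0.368,-0.368,0],[0,0,0],0.35],
    [[0.368,-0.368,0],[0,0,0],0.35],
    [[0.368,-0.368,0],[0,0,0],0.35]
  ]
}}

```text
t: 10.12
ee_pos: [0.5934, 0.2847, 0.2274]
ee_rot: [-3.141, 0.004, 0.56]
ft_force: [-0.6, 0.4, -0.0]
grip_width: 0.651
grasp_force: 0.0
```

```bash
python3 look.py w5.png; python3 -c "
from h import *
go([.594,.2850,.073],32)"
```

```text
10.125 [0.5934 0.2847 0.2274] [-3.1411  0.0036  0.5604] 0.6510623234371914 0.0 [-0.5683  0.422  -0.0108]
[254.8 182.6] [241 164  28  37 832] [0.5925 0.2825 0.1   ]
[507.3 323.7] [501 314  11  25 165] [ 0.6028 -0.0302  0.1   ]
[483.9 342.6] [ 462  317   46   62 1126] [ 0.5711 -0.0251  0.1   ]
shift [ 0.0014 -0.001   0.2592] turn [-0.0002  0.0012  0.0004]
```

View pics/w5.png

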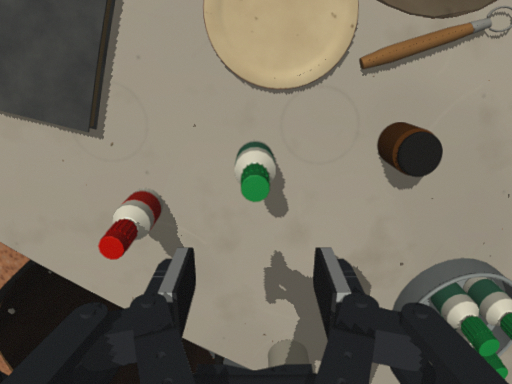

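Bottle B's cap is at (255,183), centred between the fingers; the red one at (112,247) and the dark jar are clear.

Call:
{"api": "jog_arm", "payload": {
  "series": [
    [[-0.001,0.001,0.08],[0,0,0],0.35],
    [[-0.001,0.001,0.16],[0,0,0],0.35],
    [[-0.001,0.001,0.22],[0,0,0],0.35],
    [[-0.001,0.001,0.256],[0,0,0],0.35],
    [[-0.001,0.001,0.256],[0,0,0],0.35],
    [[-0.001,0.001,0.256],[0,0,0],1],
    [[-0.001,0.001,0.256],[0,0,0],1],
    [[-0.001,0.001,0.256],[0,0,0],1]
  ]
}}

```text
t: 11.22
ee_pos: [0.5956, 0.2852, 0.0786]
ee_rot: [3.14, -0.004, 0.561]
ft_force: [1.0, 0.8, 3.7]
grip_width: 0.26
grasp_force: 58.8
```

Call:
{"api": "jog_arm", "payload": {
  "series": [
    [[0,0,0],[0,0,0],1],
    [[0,0,0],[0,0,0],1],
    [[0,0,0],[0,0,0],1],
    [[0,0,0],[0,0,0],1]
  ]
}}

```text
t: 11.72
ee_pos: [0.5957, 0.2852, 0.0786]
ee_rot: [3.14, -0.004, 0.561]
ft_force: [-0.2, 0.4, 6.6]
grip_width: 0.264
grasp_force: 58.9
```

Call:
{"api": "jog_arm", "payload": {
  "series": [
    [[0,0,-0.05],[0,0,0],1],
    [[0,0,-0.13],[0,0,0],1],
    [[0,0,-0.21],[0,0,0],1],
    [[0,0,-0.265],[0,0,0],1],
    [[0,0,-0.265],[0,0,0],1],
    [[0,0,-0.265],[0,0,0],1]
  ]
}}

```text
t: 12.48
ee_pos: [0.5931, 0.2843, 0.2328]
ee_rot: [-3.141, 0.003, 0.56]
ft_force: [-0.8, -0.8, -1.3]
grip_width: 0.263
grasp_force: 58.8
```

```bash
python3 -c "
from h import *
go([.5785,-.102,.235],32)"
```

```text
shift [-0.3628  0.5324 -0.003 ] turn [-0.0005  0.002   0.0012]
```

Call:
{"api": "jog_arm", "payload": {
  "series": [
    [[-0.045,0.066,-0.005],[0,0,0],1],
    [[-0.1,0.147,-0.005],[0,0,0],1],
    [[-0.155,0.227,-0.005],[0,0,0],1],
    [[-0.21,0.308,-0.005],[0,0,0],1],
    [[-0.265,0.389,-0.005],[0,0,0],1],
    [[-0.315,0.462,-0.005],[0,0,0],1],
    [[-0.35,0.514,-0.005],[0,0,0],1],
    [[-0.363,0.532,-0.005],[0,0,0],1]
  ]
}}

```text
t: 13.48
ee_pos: [0.5778, -0.1032, 0.2349]
ee_rot: [-3.138, 0.003, 0.558]
ft_force: [-0.6, 0.3, -0.4]
grip_width: 0.264
grasp_force: 58.9
```

Call:
{"api": "jog_arm", "payload": {
  "series": [
    [[0,0,0],[0,0,0],1],
    [[0,0,0],[0,0,0],1]
  ]
}}

```text
t: 13.72
ee_pos: [0.579, -0.1002, 0.2371]
ee_rot: [-3.14, 0.001, 0.562]
ft_force: [-0.4, 0.1, -1.4]
grip_width: 0.266
grasp_force: 58.9
```

```bash
python3 look.py w6.png;  python3 -c "
from h import *
go([.579,-.102,.093],32)"
```

```text
13.725 [ 0.579  -0.1002  0.2371] [-3.14    0.0006  0.5616] 0.2663850842556805 58.870471715927124 [-0.3504  0.0875 -1.3611]
[161.1 129.8] [144 113  38  35 869] [ 0.5733 -0.0135  0.1   ]
[222.8 128.9] [207 112  32  35 808] [ 0.6009 -0.0567  0.1   ]
[196.1 179.3] [179 161  34  37 869] [ 0.5513 -0.0592  0.1   ]
[141.4 182.7] [124 165  37  37 902] [ 0.5231 -0.02    0.1   ]
[172.1 225. ] [156 206  33  39 864] [ 0.5019 -0.0617  0.1   ]
[218.2 222.6] [213 207  13  33 190] [ 0.5264 -0.0959  0.1   ]
[254.1 290.2] [ 226  244   57   90 4161] [ 0.4826 -0.1616  0.1   ]
0.57 [155.2, 171.1] [ 0.5211 -0.0207  0.055 ]
shift [-0.002   0.0026  0.2411] turn [-0.0004  0.0001  0.0024]
```

View pics/w6.png

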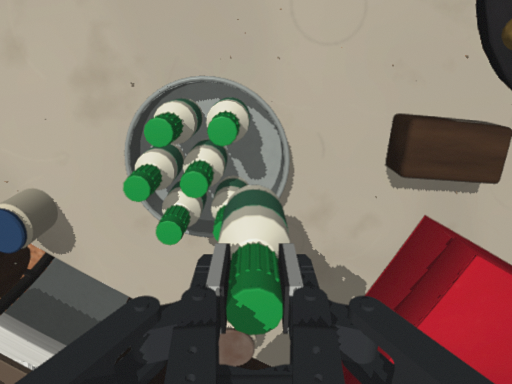

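The held bottle B is over the free place on the right; tub caps are unchanged, with the six bottles in order. Lowering.

Call:
{"api": "jog_arm", "payload": {
  "series": [
    [[0,0.001,0.03],[0,0,0],1],
    [[0,0.001,0.08],[0,0,0],1],
    [[0,0.001,0.13],[0,0,0],1],
    [[0,0.001,0.17],[0,0,0],1],
    [[0,0.001,0.21],[0,0,0],1],
    [[0,0.001,0.235],[0,0,0],1],
    [[0,0.001,0.235],[0,0,0],1],
    [[0,0.001,0.235],[0,0,0],1]
  ]
}}

```text
t: 14.82
ee_pos: [0.5802, -0.1022, 0.0978]
ee_rot: [3.14, -0.001, 0.561]
ft_force: [1.1, -0.4, -0.3]
grip_width: 0.266
grasp_force: 58.9
```

Call:
{"api": "jog_arm", "payload": {
  "series": [
    [[0,0,0.008],[0,0,0],1],
    [[0,0,0.015],[0,0,0],1],
    [[0,0,0.019],[0,0,0],1],
    [[0,0,0.019],[0,0,0],1],
    [[0,0,0.019],[0,0,0],1]
  ]
}}

```text
t: 15.45
ee_pos: [0.5796, -0.1021, 0.0856]
ee_rot: [3.141, -0.0, 0.56]
ft_force: [-0.6, 0.1, -1.6]
grip_width: 0.264
grasp_force: 58.9
```

Call:
{"api": "jog_arm", "payload": {
  "series": [
    [[0,0,0.002],[0,0,0],1],
    [[0,0,0.004],[0,0,0],1],
    [[0,0,0.004],[0,0,0],1]
  ]
}}

```text
t: 15.82
ee_pos: [0.58, -0.1022, 0.0846]
ee_rot: [3.141, -0.0, 0.56]
ft_force: [-2.8, 0.8, 5.4]
grip_width: 0.263
grasp_force: 59.6
```

Floor contact. Release and rise.

Call:
{"api": "jog_arm", "payload": {
  "series": [
    [[0,0,0],[0,0,0],0.58],
    [[0,0,0],[0,0,0],0.58],
    [[0,0,0],[0,0,0],0.58],
    [[0,0,-0.04],[0,0,0],0.58],
    [[0,0,-0.1],[0,0,0],0.58],
    [[0,0,-0.18],[0,0,0],0.58],
    [[0,0,-0.25],[0,0,0],0.58],
    [[0,0,-0.25],[0,0,0],0.58]
  ]
}}

```text
t: 16.82
ee_pos: [0.5819, -0.1029, 0.2383]
ee_rot: [3.134, -0.006, 0.56]
ft_force: [-0.2, 0.8, 0.2]
grip_width: 0.42
grasp_force: 0.0
```

```bash
python3 look.py w7.png
python3 - <<'E'
from h import *
c,im=snap('top');print([ (ce.round(1),atz(c,ce,.1).round(4)) for ce,_ in caps(im)])
for d in models.landmark_of('top','bottle_red_mid')[:1]: print('red',d['pixel'])
a=cv2.imread('pics/w7.png');b,_=None,None
s=cams.camera('scene')[:,:,::-1]
cv2.imwrite('pics/end.png',cv2.resize(np.hstack([a,s]),(800,300)))
E
```

```text
16.825 [ 0.5819 -0.1029  0.2383] [ 3.1342 -0.0058  0.5605] 0.42027547755019995 0.0 [-0.1643  0.8092  0.1618]
[216.3 131.4] [201 115  32  34 794] [ 0.6004 -0.0565  0.1   ]
[154.7 132.2] [138 116  37  34 840] [ 0.5729 -0.0131  0.1   ]
[190.  181.4] [173 164  33  35 843] [ 0.551  -0.0589  0.1   ]
[135.3 185. ] [118 167  37  37 864] [ 0.5226 -0.0195  0.1   ]
[250.2 186.5] [236 168  29  37 813] [ 0.5746 -0.1056  0.1   ]
[221.4 226.4] [207 207  29  39 847] [ 0.5287 -0.1036  0.1   ]
[166.6 226.8] [151 208  32  38 848] [ 0.5017 -0.0614  0.1   ]
0.8 [149.5, 174.2] [ 0.5199 -0.0206  0.055 ]
[(array([352.7, 160.5]), array([ 0.6026, -0.0575,  0.1   ])), (array([334. , 173.1]), array([ 0.5752, -0.0161,  0.1   ])), (array([375.6, 172.7]), array([ 0.5752, -0.106 ,  0.1   ])), (array([355.1, 183.5]), array([ 0.5521, -0.0606,  0.1   ])), (array([375.9, 194.1]), array([ 0.5287, -0.1044,  0.1   ])), (array([337.2, 196.9]), array([ 0.5233, -0.0211,  0.1   ])), (array([356.9, 206.8]), array([ 0.5015, -0.0625,  0.1   ]))]
red [166.8, 222.1]
```

View pics/end.png

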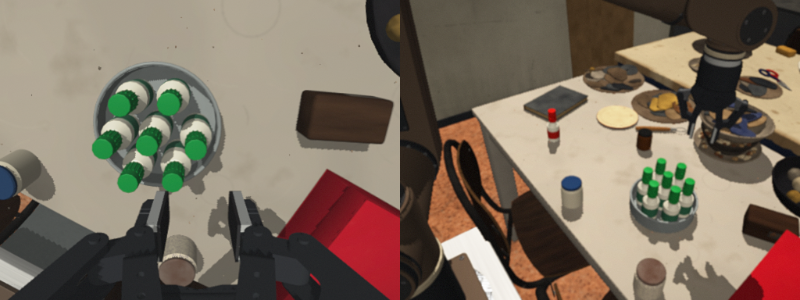

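The final views show all seven green caps upright in the honeycomb. Bottle B is at (250,186) in the wrist view, about 5 mm off the centre of its place but free, and wrist and top views agree on its cap height. The red bottle stands where it was, so I'm handing in.

```bash
python3 -c "
from rig import ticket
print(ticket.hand_in())"
```

```text
the job is handed in; nothing more can be done
None
```

I stood both loose green-capped bottles upright in the tub's two empty places and left the red-capped bottle where it was; I handed the job in at about 17 s, and no verdict came back.

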